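# Release the ratchet clamp and put the sample board to dry

### The job

Lift the sprung pawl off the ratchet wheel by its red tab and hold it up until the blue clamp arm has sprung fully open, then let the pawl down again. Take the freed sample board off the sloping easel and, without dropping it, lay it flat, green face up, lengthwise in the middle of the drying tray, resting on both yellow ribs. Do not knock over or shove aside the blue-lidded jar and the red tin that stand nearby.

Things in the scene. Friction and masses are not known exactly. Their poses are not given: they have to be found in the camera images.
- easel: Plywood easel screwed to the bench, face sloping 30 degrees, rising away from its front (-x). Footprint x -65 to 225, y -120 to 170 mm. This frame is level, z up, origin on the bench top, yaw up to 0.25 rad. Directions used below: up the slope u = (0.866, 0, 0.5), across v = (0, 1, 0), out of the face n = (-0.5, 0, 0.866).
- pawl (a joint): Red pawl, rad: 0 = down, its nose between the teeth of the steel ratchet wheel (84 mm across); grows as the tab is raised, to 0.45. A spring pulls it down (3 to 8 N at the tab). The nose clears the teeth above 0.12; 0.25 is a good lift. If let go early it drops into the next tooth and stops the arm part way; it can be lifted again.
- pawl_tab (a point): Middle of the pawl's red upright tab, a plate 12 mm thick (y), 28 mm wide (x), standing 38 mm up from the pawl's 12 mm wide bar; 17 mm below its top edge. At rest its x is u, y is v, z is n: pinch along y, fingers along -z. It rises on an arc of 131 mm about pawl_pivot, turning with the pawl about y (positive lifts).
- pawl_pivot (a point): The pawl's hinge axis (along v), 125 mm further up the slope (u) than the tab point and 40 mm lower in n.
- clamp (a joint): Blue clamp arm with shaft and ratchet wheel, rad: 0 = shut, its sprung rubber pad pressing on the middle of the board; 1.70 = fully open, standing out from the slope against its stop. A spring swings it open in about 2 s once the pawl is lifted, and keeps it open. The wheel catches every 0.42 rad.
- clamp_end (a point): Free end of the blue arm (bar 16 mm wide, 14 mm thick, 115 mm from the shaft). Shut, it lies along -u over the board; it sweeps up through n and needs a free space of 118 mm around the shaft at v -16 to +16 mm.
- board: Clamped wooden sample board, 50 x 160 x 20 mm (its x, y, z), about 0.15 kg, green coated face on +z. Origin at the centre of its underside. At the start its x is u, y is v, z is n; its underside is 12 mm off the plywood on battens 14 mm wide at v = -50 and +50 mm. Grasp it across x (50 mm), fingers along -z.
- board_centre (a point): Centre of the board, 10 mm above its underside; same axes.
- tray: Grey drying tray fixed to the bench, 150 x 250 x 20 mm (x, y, z) outside, walls 5 mm, level. Origin at the centre of its underside, y along its length. Two yellow ribs, 12 mm wide, run along x at y = -50 and +50 mm; their tops are 18 mm above the bench, the floor between them 6 mm.
- jar: Small jar with a blue lid, 54 mm across, 75 mm tall, stands on the bench beside the easel. Origin at the centre of its underside.
- tin: Red-labelled tin, 60 mm across, 85 mm tall, stands on the bench behind the tray. Origin at the centre of its underside.
- seat (a point): Point u = v = n = 0 on the plywood face, 62 mm above the easel's origin; axes as the easel's. The board starts over it on two battens. Two brass pegs (10 mm thick, to n = 34 mm) at u = -30, v = -55 and +55 mm stop the board sliding down; a finger fits between them. The clamp's shaft runs along v at u = 100, n = 62 mm.
- lamp (a point): Middle of the front lower edge of a black lamp head, fixed at u = 117, v = 110, n = 192 mm; it fills u 117 to 162, v 80 to 140, n 192 to 218 mm, on a thin post behind the pawl (u = 202). A vertical gripper would hit it: take the tab with the tool leaning about 30 degrees (fingers along -n, gripper body towards the easel's front).
There are look-alikes about, which are no part of the job. What is meant by the board is not purple, and is the larger of those in its own colour.

How it is judged:
On the way, in this order (a step that is already met when the one before it is completed fails the run):
1. the pawl is lifted clear of the ratchet wheel (beyond 0.12 rad) (value of joint pawl above 0.12 rad).
2. the clamp arm has swung fully open (beyond 1.6 rad) (value of joint clamp above 1.6 rad), for 0.2 s.
3. the board, still held, is brought down onto the ribs of the tray (underside within 12 mm of them) (contact force between the fingers and board above 1 N and z of board in the frame of tray below 0.03 m and x of board in the frame of tray between -0.05 and 0.05 m and y of board in the frame of tray between -0.05 and 0.05 m).
At the end, for the whole second after the job is handed in: Arm open (over 1.6 rad), pawl down (under 0.1 rad); board at rest in the tray on both ribs (underside 14 to 22 mm up), green face up, level within 0.08 rad, centre within 45 mm across and 40 mm along of the tray's centre, length within 0.35 rad of the tray's (value of joint clamp above 1.6 rad and value of joint pawl below 0.1 rad and z of board in the frame of tray between 0.014 and 0.022 m and x of board in the frame of tray between -0.045 and 0.045 m and y of board in the frame of tray between -0.04 and 0.04 m and angle between board's own z axis and vertical below 0.08 rad and angle between the y axis of board and the y axis of tray, either way round below 0.35 rad and linear speed of board below 0.02 m/s); the robot touches nothing.
It fails at once if the jar is knocked over or shoved more than 40 mm (angle between jar's own z axis and vertical above 0.5 rad or distance of jar from where it was at the start of the episode above 0.04 m).
It fails at once if the tin is knocked over or shoved more than 40 mm (angle between tin's own z axis and vertical above 0.5 rad or distance of tin from where it was at the start of the episode above 0.04 m).
It also fails if it takes over 59 s, if anything falls off the work surface, if the arm or the gripper's body presses on something with over 40 N, if the wrist force passes 120 N, or if a joint passes its speed limit or range.

### The arm

A 6-joint arm with a two-finger parallel gripper is mounted at the origin on the work surface. World frame = base frame: x ahead of the robot, y to its left, z up, the work surface at z = 0. Lengths are in m, angles in rad, forces in N, time in s.
With the tool pointing down it reaches from about 0.275 to 0.725 m from the base axis. Payload 5.6 kg.
Tool frame: the origin (TCP) lies at the very end of the fingers, on their centre line; the grasp point (between the pads) lies 19 mm behind it; z points along the fingers, y is the line along which they close (so a half turn about z gives the same grasp; the last joint's range is limited). The gripper opens to 85 mm and grips with 20 to 120 N. Pads are 22 mm wide; open, the fingers measure 114 mm over their backs; the gripper's body (76 mm by 85 mm) begins 54 mm behind the grasp point. The pads swing forward as they close: fully open they stand 13 mm farther back than shut.
Start: joints at [-1.053, 0.255, 0.108, 0, -1.424, -0.285], TCP at [0.127, -0.535, 0.231] pointing down, gripper open.
Joint ranges: [-2.95, 2.95], [-1.21, 1.97], [-1.09, 1.5], [-2.87, 1.71], [-2.94, -0.07], [-3.05, 3.05]. Speed limits (rad/s): [2.57, 2.57, 3.14, 3.14, 3.14, 3.14].

### API

Orientations are given as a unit quaternion [x, y, z, w].
In Python, from bench import arm, vision gives the robot as it stands.
- The arm moves only by the shell command python3 -m creep 'ROWS' [FORCE]. ROWS is JSON, a list of rows, each an object of numbers: "tx", "ty", "tz": the shift along the tool's x, y, z normalised to -1 to 1, where 1 is 100 mm; "rx", "ry", "rz": the turn, a rotation vector about the tool's x, y, z normalised to -1 to 1, where 1 is 180 degrees; "grip": the closure, from 0 (fully open) to 1 (shut). A call has 1 to 12 rows; each row shifts and turns the commanded pose from where the row before left it, along the tool's axes as they then stand; what a row does not reach is not made up. A row lasts 1/12 s, in which the tool goes at most 41.7 mm and 7.16 degrees, less where a joint would pass 70% of its speed; a pose out of reach is approached as far as the arm can. A call with a number of a shift or a turn outside -1 to 1 is refused whole. A call with a gripper value outside its range is refused whole. The fingers move at their own pace and stop on an object; FORCE is the grip in N (left out, the last holds). Time passes only in rows, so rows that do not move let the fingers close. It gives the time, the measured TCP pose, the force, the opening and the grip force at its end, in the units of the state.
- arm.read_state(): the state, without advancing time (a new reading comes with each control period).
- vision.read_camera(name): name is "side" or "top"; returns the picture (480x640x3 uint8, red, green, blue); there is no depth.
- vision.calibration(name): a dict with "fx", "fy", "cx", "cy" (pixels), "dist_coeffs" ([k1, k2, p1, p2, k3] as OpenCV has them; the pictures are not rectified), "origin" and "attitude" of the camera in the world. Camera axes: x right, y down, z forward; pixel columns grow to the right and rows downward; lengths in m; the calibration is good to about 2 mm. A picture is of the moment at which its call begins. calibration takes no time and is no camera call.
- arm.finish_job(): hands the job in; it is judged then, once.
The state is a dict: "time": time; "joint_positions": joint angles; "qd": joint speeds; "joint_efforts": joint torques, N m; "eef_pos": TCP position; "eef_rot": TCP orientation; "ft_force": force on the tool from outside, world axes, zero at the start; "moment": the same for the moment, N m; "opening": finger opening in m; "grip_force": force on a finger pad.
Only numpy, scipy, OpenCV 4.12 (cv2) and the standard library are available. Lean on these libraries where they do the work, as an engineer would, in place of code of your own. Each camera call takes 0.05 s, during which the arm holds its last target. There are 200 camera calls.

## Working session

There is one attempt and no reset: what is moved stays moved. The work goes in short steps, Python scripts to look and compute and a shell command to move; the robot and the scene stay as the last step left them, time stands still between calls to the robot, and variables do not carry over. Pictures are saved under pics/ and viewed, at most 12 in all, crops included, and the job is handed in when it is done.

```bash
mkdir -p pics; ls; python3 - <<'E'
from bench import arm, vision
import cv2
for n in("side","top"):
    im=vision.read_camera(n); cv2.imwrite(f"pics/{n}0.png",im[:,:,::-1]); c=vision.calibration(n); print(n,c)
print(arm.read_state())
E
```

```text
pics
side {'fx': 607.9579541795857, 'fy': 607.9579541795857, 'cx': 316.29596292946314, 'cy': 235.6614580152928, 'dist_coeffs': array([-0.04544586,  0.        ,  0.        ,  0.        ,  0.        ]), 'origin': array([0.03860442, 1.06917392, 0.93187824]), 'attitude': array([-0.20568901,  0.85365682, -0.46793415,  0.09999845])}
top {'fx': 447.45343620074823, 'fy': 447.45343620074823, 'cx': 322.903784318436, 'cy': 240.6135051801773, 'dist_coeffs': array([-0.10738023,  0.        ,  0.        ,  0.        ,  0.        ]), 'origin': array([0.45872182, 0.03260312, 1.32619834]), 'attitude': array([-0.69887867,  0.7147552 , -0.01934891,  0.01786699])}
{'time': 0.1, 'joint_positions': array([-1.05340381e+00,  2.55706985e-01,  1.07151216e-01, -4.12108410e-04,
       -1.42390808e+00, -2.84621758e-01]), 'qd': array([ 2.81855272e-05, -1.49977288e-04,  4.62147506e-03,  2.76563903e-03,
       -2.03269865e-05,  5.86106417e-04]), 'joint_efforts': array([-2.31037731e-03, -3.87602019e+01,  2.38475168e+01,  5.37793368e+00,
       -3.75820571e-03, -2.65229016e-05]), 'eef_pos': array([ 0.12683367, -0.53472839,  0.23048451]), 'eef_rot': array([-1.16092639e-01,  9.93238019e-01,  8.47172224e-04, -1.37812982e-04]), 'ft_force': array([ 0.21336704, -0.53529879,  0.25626994]), 'moment': array([-0.00081468, -0.03328735, -0.02671243]), 'grip_force': 0.0, 'opening': 0.08572419584767307}
```

View pics/side0.png

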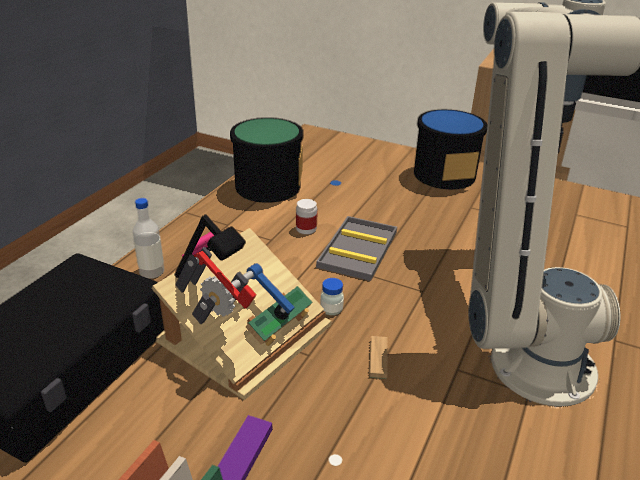

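View pics/top0.png

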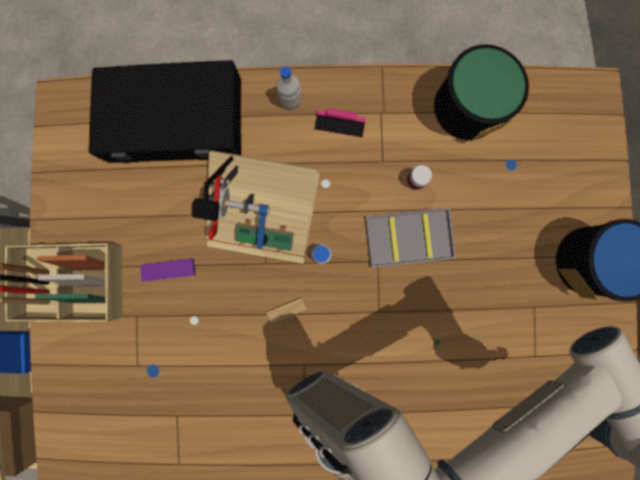

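```bash
python3 - <<'E'
import cv2,numpy as np
s=cv2.imread("pics/side0.png")[200:400,140:350]; t=cv2.imread("pics/top0.png")[145:270,185:345]
a=cv2.resize(s,None,fx=3,fy=3,interpolation=cv2.INTER_CUBIC);b=cv2.resize(t,None,fx=4.8,fy=4.8,interpolation=cv2.INTER_CUBIC)
cv2.imwrite("pics/s1.png",a);cv2.imwrite("pics/t1.png",b)
E
cat > h.py <<'E'
import cv2,numpy as np
from scipy.spatial.transform import Rotation as R
from bench import arm,vision
C={n:vision.calibration(n) for n in("side","top")}
def K(n): c=C[n]; return np.array([[c["fx"],0,c["cx"]],[0,c["fy"],c["cy"]],[0,0,1.]]),np.array(c["dist_coeffs"])
def ray(n,p):
    k,d=K(n); u=cv2.undistortPoints(np.array([[p]],float),k,d)[0,0]
    v=R.from_quat(C[n]["attitude"]).apply([u[0],u[1],1]); return np.array(C[n]["origin"]),v/np.linalg.norm(v)
def plane(n,p,z): o,v=ray(n,p); return o+v*(z-o[2])/v[2]
def tri(ps,pt):
    A=np.zeros((3,3));b=np.zeros(3);L=[ray("side",ps),ray("top",pt)]
    for o,v in L: P=np.eye(3)-np.outer(v,v);A+=P;b+=P@o
    x=np.linalg.solve(A,b); return x,max(np.linalg.norm(np.cross(x-o,v)) for o,v in L)
def proj(n,X):
    k,d=K(n); r=R.from_quat(C[n]["attitude"]).inv(); Y=r.apply(np.atleast_2d(X)-C[n]["origin"])
    return cv2.projectPoints(Y,np.zeros(3),np.zeros(3),k,d)[0][:,0]
E
```

```text
(no output)
```

View pics/s1.png

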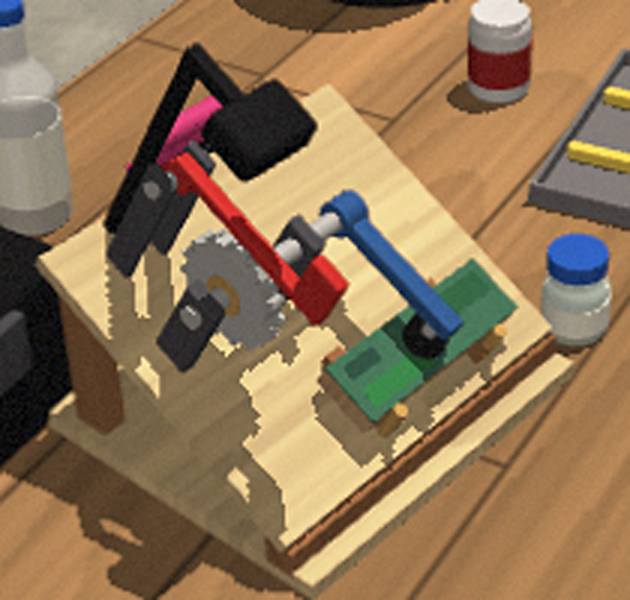

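View pics/t1.png

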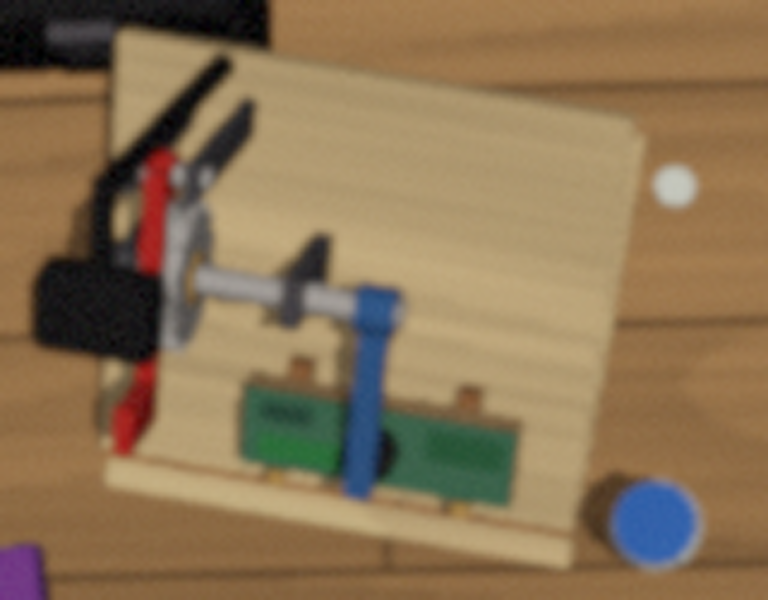

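```bash
cat >> h.py <<'E'
S=lambda x,y:(139.67+x/3,199.67+y/3)
T=lambda x,y:(184.6+x/4.8,144.6+y/4.8)
E
python3 - <<'E'
from h import *
np.set_printoptions(precision=4,suppress=True)
P={}
for k,a,b in [("UL",(40,262),(118,28)),("UR",(330,88),(640,122)),("FR",(572,360),(572,565)),("FL",(308,595),(107,485)),
 ("bLB",(326,368),(245,383)),("bLF",(380,422),(242,460)),("bRF",(517,305),(508,505)),("bRB",(470,260),(520,422))]:
    P[k],e=tri(S(*a),T(*b)); print(k,P[k],round(e,4))
bc=sum(P[k] for k in("bLB","bLF","bRF","bRB"))/4
d=P["bLB"]+P["bLF"]-P["bRF"]-P["bRB"]; yaw=np.arctan2(-d[0],d[1]); print("bc top",bc,"yaw",yaw)
d=P["UL"]-P["UR"];print(np.arctan2(-d[0],d[1]));d=P["FL"]-P["FR"];print(np.arctan2(-d[0],d[1]))
Rz=R.from_euler('z',yaw)
# seat from board: n=32
seat=bc-Rz.apply([-.5*.032,0,.866*.032]); print("seat",seat)
for k,l in [("UL",(.225,.17)),("UR",(.225,-.12)),("FR",(-.065,-.12)),("FL",(-.065,.17))]:
    print(k,P[k][:2]-Rz.apply([*l,0])[:2])
# red tab mask, jar, tin, tray
for n in("side","top"):
    im=cv2.imread(f"pics/{n}0.png");h=cv2.cvtColor(im,cv2.COLOR_BGR2HSV)
    for nm,lo,hi,bb in [("red",(0,170,90),(8,255,255),(140,200,350,400) if n=="side" else(185,145,345,270)),("yel",(22,130,120),(32,255,255),(310,200,480,300))]:
        m=cv2.inRange(h,lo,hi);z=np.zeros_like(m);x0,y0,x1,y1=bb;z[y0:y1,x0:x1]=m[y0:y1,x0:x1]
        N,_,st,c=cv2.connectedComponentsWithStats(z)
        print(n,nm,[(st[i].tolist(),c[i].round(1).tolist()) for i in range(1,N) if st[i][4]>25])
E
```

```text
UL [0.7658 0.326  0.1615] 0.0018
UR [0.7076 0.0387 0.1597] 0.0007
FR [0.4666 0.0871 0.0122] 0.0012
FL [0.5228 0.3755 0.0046] 0.0019
bLB [0.573  0.2688 0.1005] 0.0005
bLF [0.5288 0.2753 0.0753] 0.0021
bRF [0.5004 0.1203 0.0773] 0.0005
bRB [0.5462 0.1107 0.0964] 0.0016
bc top [0.5371 0.1938 0.0874] yaw -0.1746125368933997
-0.19973314166761802
-0.19244433753649684
seat [0.5528 0.191  0.0597]
UL [0.5147 0.1977]
UR [0.5069 0.1959]
FR [0.5514 0.194 ]
FL [0.5573 0.1968]
side red [([298, 217, 19, 13, 157], [306.5, 223.2]), ([194, 251, 62, 57, 643], [227.4, 281.0])]
side yel [([341, 229, 46, 15, 268], [363.8, 236.0]), ([329, 247, 48, 16, 295], [352.2, 254.6])]
top red [([214, 176, 7, 26, 114], [216.7, 188.6]), ([208, 220, 9, 20, 98], [212.6, 229.9])]
top yel [([423, 214, 9, 43, 182], [426.7, 235.3]), ([390, 218, 8, 43, 174], [393.4, 238.9])]
```

```bash
python3 - <<'E'
import cv2,numpy as np
a=cv2.resize(cv2.imread("pics/side0.png")[240:315,190:265],None,fx=5.3333,fy=5.3333,interpolation=cv2.INTER_NEAREST)
b=cv2.resize(cv2.imread("pics/top0.png")[190:250,190:250],None,fx=6.66667,fy=6.66667,interpolation=cv2.INTER_NEAREST)
cv2.imwrite("pics/tab.png",np.hstack([a,b]))
E
```

```text
(no output)
```

View pics/tab.png

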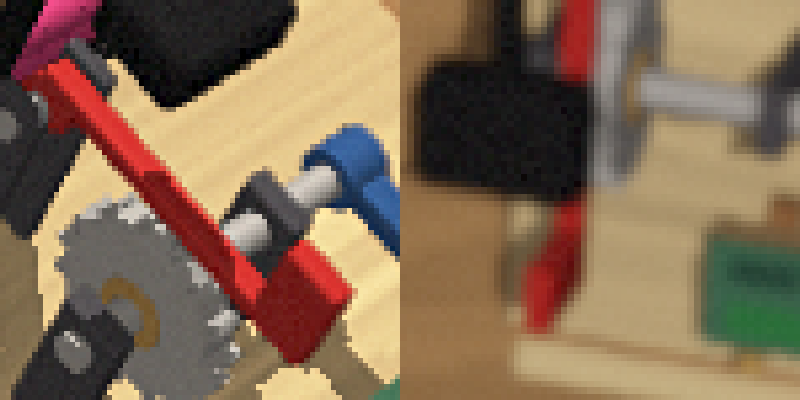

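```bash
python3 - <<'E'
from h import *
np.set_printoptions(precision=4,suppress=True)
yaw=-.188;Rz=R.from_euler('z',yaw);B=Rz.as_matrix()@np.array([[.866,0,-.5],[0,1,0],[.5,0,.866]])
s=lambda x,y:(189.5+x/5.333,239.5+y/5.333)
t=lambda x,y:(189.5+(x-400)/6.667,189.5+y/6.667)
seat=np.array([.5535,.192,.062])
a,e=tri(s(352,290),t(553,328));b,e2=tri(s(334,306),t(526,333));print(a,e,b,e2)
tab=(a+b)/2+B@[.014,0,-.017];print("tab",tab,"uvn",B.T@(tab-seat))
piv=tab+B@[.125,0,-.04];print(B.T@(piv-seat))
c=[tab+B@[x*.014,y*.006,.017] for x in(-1,1) for y in(-1,1)]+[tab+B@[-.014,.006,-.033],tab+B@[-.014,-.006,-.033]]
q=proj("side",c);print(((q-189.5)*5.333-[0,50*5.333]).round())
q=proj("top",c);print(((q-189.5)*6.667+[400,0]).round())
tin=plane("side",(306.5,223.2),.03);print("tin~",tin, "tin top", plane("top",(420,175),.085), "jar top",plane("top",T(655,522),.075))
y1=tri((363.8,236),(426.7,235.3));y2=tri((352.2,254.6),(393.4,238.9));print(y1,y2)
a,b=[plane("top",p,.018) for p in((426.7,235.3),(393.4,238.9))];print("tray",(a+b)/2,b-a,np.arctan2(-(b-a)[0],(b-a)[1]))
E
```

```text
[0.5283 0.3055 0.2171] 0.000171526867890609 [0.5277 0.3162 0.2175] 0.0013862394267554904
tab [0.5482 0.307  0.2096] uvn [0.0507 0.112  0.1411]
[0.1757 0.112  0.1011]
[[357. 290.]
 [334. 307.]
 [304. 232.]
 [281. 248.]
 [287. 373.]
 [309. 357.]]
[[554. 331.]
 [523. 326.]
 [556. 265.]
 [525. 259.]
 [562. 269.]
 [592. 274.]]
tin~ [ 0.6962 -0.2366  0.03  ] tin top [ 0.7033 -0.2488  0.085 ] jar top [0.4891 0.0352 0.075 ]
(array([ 0.537 , -0.2785,  0.0119]), np.float64(0.00019943588108423753)) (array([ 0.5287, -0.1788,  0.0121]), np.float64(0.00039560512650784504))
tray [ 0.5322 -0.2276  0.018 ] [-0.0084  0.0992  0.    ] 0.08476616600160722
```

```bash
cat >> h.py <<'E'
np.set_printoptions(precision=4,suppress=True)
yaw=-.188;Rz=R.from_euler('z',yaw);B=Rz.as_matrix()@np.array([[.866,0,-.5],[0,1,0],[.5,0,.866]])
seat=np.array([.5535,.192,.062]);tab=np.array([.5482,.307,.2096])
def tool(yw,lean): # y along yaw dir, z leaning forward
    r=R.from_euler('z',yw)*R.from_euler('y',-lean); return r*R.from_matrix(np.diag([-1,1,-1.]))
def delta(pos,rot):
    s=arm.read_state();c=R.from_quat(s["eef_rot"]);d=c.inv().apply(pos-s["eef_pos"]);rv=(c.inv()*rot).as_rotvec()
    print("t",round(s["time"],2),"tool shift/100mm",d/.1,"rot/180",rv/np.pi,"world d",pos-s["eef_pos"],"F",s["ft_force"],"open",s["opening"],s["grip_force"],"j",s["joint_positions"])
E
python3 - <<'E'
from h import *
L=np.radians(40);Q=tool(yaw,L);z=Q.apply([0,0,1]);print(z,B[:,2])
g=tab+z*.014
delta(g-z*.10,Q); delta(g-z*.10,tool(yaw,0))
E
```

```text
[ 0.6315 -0.1201 -0.766 ] [-0.4912  0.0934  0.866 ]
t 0.1 tool shift/100mm [-5.5366  7.4452 -0.4376] rot/180 [ 0.0472 -0.219   0.1282] world d [0.3671 0.8521 0.045 ] F [ 0.2134 -0.5353  0.2563] open 0.08572419584767307 0.0 j [-1.0534  0.2557  0.1072 -0.0004 -1.4239 -0.2846]
t 0.1 tool shift/100mm [-5.5366  7.4452 -0.4376] rot/180 [ 0.0005 -0.0001  0.1339] world d [0.3671 0.8521 0.045 ] F [ 0.2134 -0.5353  0.2563] open 0.08572419584767307 0.0 j [-1.0534  0.2557  0.1072 -0.0004 -1.4239 -0.2846]
```

```bash
R1='' ; python3 -m creep '[{"tx":-0.12,"ty":0.16,"tz":-0.1},{"tx":-0.23,"ty":0.31,"tz":-0.1},{"tx":-0.23,"ty":0.31,"tz":-0.1},{"tx":-0.23,"ty":0.31,"tz":-0.1},{"tx":-0.23,"ty":0.31},{"tx":-0.23,"ty":0.31},{"tx":-0.23,"ty":0.31},{"tx":-0.23,"ty":0.31},{"tx":-0.23,"ty":0.31},{"tx":-0.23,"ty":0.31},{"tx":-0.23,"ty":0.31},{"tx":-0.12,"ty":0.16}]' | tail -c 600
python3 - <<'E'
from h import *
Q=tool(yaw,np.radians(40));z=Q.apply([0,0,1]);g=tab+z*.014
delta(g-z*.10,Q); delta(g-z*.10,tool(yaw,0))
E
```

```text
t 0.1 tool shift/100mm [-5.5366  7.4452 -0.4376] rot/180 [ 0.0472 -0.219   0.1282] world d [0.3671 0.8521 0.045 ] F [ 0.2134 -0.5353  0.2563] open 0.08572419584767307 0.0 j [-1.0534  0.2557  0.1072 -0.0004 -1.4239 -0.2846]
t 0.1 tool shift/100mm [-5.5366  7.4452 -0.4376] rot/180 [ 0.0005 -0.0001  0.1339] world d [0.3671 0.8521 0.045 ] F [ 0.2134 -0.5353  0.2563] open 0.08572419584767307 0.0 j [-1.0534  0.2557  0.1072 -0.0004 -1.4239 -0.2846]$[0]: bad value
```

```bash
python3 -m creep '[{"tx":-0.12,"ty":0.16,"tz":-0.1,"rx":0,"ry":0,"rz":0,"grip":0}]'; python3 -m creep '[{"tx":-0.12,"ty":0.16,"tz":-0.1,"grip":0}]'
```

```text
time: 0.18
eef_pos: [0.134, -0.5168, 0.238]
eef_rot: [-0.115, 0.993, 0.003, -0.001]
ft_force: [0.6, -0.5, -0.8]
opening: 0.0853
grip_force: 0.0$[0]: bad value
```

```bash
python3 -m creep '[{"tx":-0.23,"ty":0.31,"tz":-0.1,"rx":0,"ry":0,"rz":0,"grip":0},{"tx":-0.23,"ty":0.31,"tz":-0.1,"rx":0,"ry":0,"rz":0,"grip":0},{"tx":-0.23,"ty":0.31,"tz":-0.1,"rx":0,"ry":0,"rz":0,"grip":0},{"tx":-0.23,"ty":0.31,"tz":-0.1,"rx":0,"ry":0,"rz":0,"grip":0},{"tx":-0.23,"ty":0.31,"tz":0,"rx":0,"ry":0,"rz":0,"grip":0},{"tx":-0.23,"ty":0.31,"tz":0,"rx":0,"ry":0,"rz":0,"grip":0},{"tx":-0.23,"ty":0.31,"tz":0,"rx":0,"ry":0,"rz":0,"grip":0},{"tx":-0.23,"ty":0.31,"tz":0,"rx":0,"ry":0,"rz":0,"grip":0},{"tx":-0.23,"ty":0.31,"tz":0,"rx":0,"ry":0,"rz":0,"grip":0},{"tx":-0.23,"ty":0.31,"tz":0,"rx":0,"ry":0,"rz":0,"grip":0},{"tx":-0.23,"ty":0.31,"tz":0,"rx":0,"ry":0,"rz":0,"grip":0},{"tx":-0.23,"ty":0.31,"tz":0,"rx":0,"ry":0,"rz":0,"grip":0}]'
python3 -m creep '[{"tx":-0.23,"ty":0.31,"tz":0,"rx":0,"ry":0,"rz":0,"grip":0},{"tx":-0.23,"ty":0.31,"tz":0,"rx":0,"ry":0,"rz":0,"grip":0},{"tx":-0.23,"ty":0.31,"tz":0,"rx":0,"ry":0,"rz":0,"grip":0},{"tx":-0.23,"ty":0.31,"tz":0,"rx":0,"ry":0,"rz":0,"grip":0},{"tx":-0.23,"ty":0.31,"tz":0,"rx":0,"ry":0,"rz":0,"grip":0},{"tx":0,"ty":0,"tz":0,"rx":0,"ry":0,"rz":0.034,"grip":0},{"tx":0,"ty":0,"tz":0,"rx":0,"ry":0,"rz":0.034,"grip":0},{"tx":0,"ty":0,"tz":0,"rx":0,"ry":0,"rz":0.034,"grip":0},{"tx":0,"ty":0,"tz":0,"rx":0,"ry":0,"rz":0.032,"grip":0},{"tx":0,"ty":0,"tz":0,"rx":0,"ry":0,"rz":0,"grip":0}]'
python3 - <<'E'
from h import *
Q=tool(yaw,np.radians(40));z=Q.apply([0,0,1]);g=tab+z*.014
delta(g-z*.10,Q); delta(g-z*.10,tool(yaw,0))
E
```

```text
time: 1.18
eef_pos: [0.3175, -0.0893, 0.2813]
eef_rot: [-0.116, 0.993, 0.0, 0.0]
ft_force: [1.3, 0.1, -0.2]
opening: 0.0852
grip_force: 0.0
time: 2.02
eef_pos: [0.3935, 0.0862, 0.2809]
eef_rot: [0.096, 0.995, -0.0, -0.0]
ft_force: [0.4, -0.9, 0.5]
opening: 0.0856
grip_force: 0.0
t 2.02 tool shift/100mm [-0.5459  2.4598  0.0519] rot/180 [-0.0005 -0.2225 -0.001 ] world d [ 0.1004  0.2311 -0.0054] F [ 0.4164 -0.9129  0.4814] open 0.08556486100254426 0.0 j [ 0.6088 -0.0529 -0.1157 -0.0003 -1.509  -2.371 ]
t 2.02 tool shift/100mm [-0.5459  2.4598  0.0519] rot/180 [-0.0002 -0.0003 -0.0011] world d [ 0.1004  0.2311 -0.0054] F [ 0.4164 -0.9129  0.4814] open 0.08556486100254426 0.0 j [ 0.6088 -0.0529 -0.1157 -0.0003 -1.509  -2.371 ]
```

```bash
python3 -m creep '[{"tx":-0.08,"ty":0.35,"tz":0,"rx":0,"ry":0,"rz":0,"grip":0},{"tx":-0.08,"ty":0.35,"tz":0,"rx":0,"ry":0,"rz":0,"grip":0},{"tx":-0.08,"ty":0.35,"tz":0,"rx":0,"ry":0,"rz":0,"grip":0},{"tx":-0.08,"ty":0.35,"tz":0,"rx":0,"ry":0,"rz":0,"grip":0},{"tx":-0.08,"ty":0.35,"tz":0,"rx":0,"ry":-0.037,"rz":0,"grip":0},{"tx":-0.08,"ty":0.35,"tz":0,"rx":0,"ry":-0.037,"rz":0,"grip":0},{"tx":-0.08,"ty":0.35,"tz":0,"rx":0,"ry":-0.037,"rz":0,"grip":0},{"tx":0,"ty":0,"tz":0,"rx":0,"ry":-0.037,"rz":0,"grip":0},{"tx":0,"ty":0,"tz":0,"rx":0,"ry":-0.037,"rz":0,"grip":0},{"tx":0,"ty":0,"tz":0,"rx":0,"ry":-0.037,"rz":0,"grip":0},{"tx":0,"ty":0,"tz":0,"rx":0,"ry":0,"rz":0,"grip":0}]'
python3 - <<'E'
from h import *
Q=tool(yaw,np.radians(40));z=Q.apply([0,0,1]);g=tab+z*.014
delta(g-z*.10,Q)
a,b=vision.read_camera("side"),vision.read_camera("top")
a=cv2.resize(a[150:350,130:330],(400,400));b=cv2.resize(b[140:280,170:310],(400,400))
cv2.imwrite("pics/p2.png",np.hstack([a,b])[:,:,::-1])
E
```

```text
time: 2.93
eef_pos: [0.5298, 0.2997, 0.3178]
eef_rot: [0.057, 0.95, -0.031, 0.304]
ft_force: [0.2, -0.3, 0.3]
opening: 0.0852
grip_force: 0.0
t 2.93 tool shift/100mm [0.5521 0.1393 0.1212] rot/180 [ 0.0055 -0.0243  0.0201] world d [-0.0359  0.0176 -0.0423] F [ 0.2377 -0.3414  0.2807] open 0.0851601513740911 0.0 j [ 1.0672  0.0754 -0.2948  0.6736 -1.0751 -3.0498]
```

View pics/p2.png

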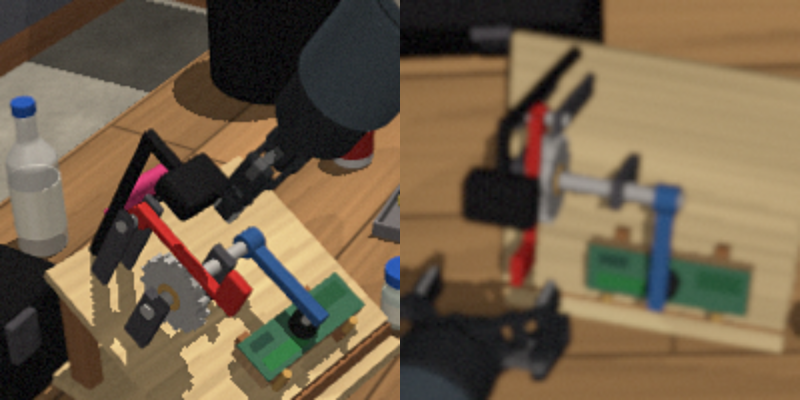

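```bash
python3 -m creep '[{"tx":0.3,"ty":0,"tz":-0.2,"rx":0,"ry":0,"rz":0,"grip":0},{"tx":0.3,"ty":0,"tz":-0.2,"rx":0,"ry":0,"rz":0,"grip":0},{"tx":0.3,"ty":0,"tz":-0.2,"rx":0,"ry":0,"rz":-0.03,"grip":0},{"tx":0,"ty":0,"tz":0,"rx":0,"ry":0,"rz":-0.039,"grip":0},{"tx":0,"ty":0,"tz":0,"rx":0,"ry":0,"rz":-0.039,"grip":0},{"tx":0,"ty":0,"tz":0,"rx":0,"ry":0,"rz":-0.039,"grip":0},{"tx":0,"ty":0,"tz":0,"rx":0,"ry":0,"rz":-0.039,"grip":0},{"tx":0,"ty":0,"tz":0,"rx":0,"ry":0,"rz":-0.039,"grip":0},{"tx":0,"ty":0,"tz":0,"rx":0,"ry":0,"rz":-0.039,"grip":0},{"tx":0,"ty":0,"tz":0,"rx":0,"ry":0,"rz":-0.039,"grip":0},{"tx":0,"ty":0,"tz":0,"rx":0,"ry":0,"rz":-0.039,"grip":0},{"tx":0,"ty":0,"tz":0,"rx":0,"ry":0,"rz":-0.039,"grip":0}]'
python3 -m creep '[{"tx":0,"ty":0,"tz":0,"rx":0,"ry":0,"rz":-0.039,"grip":0},{"tx":0,"ty":0,"tz":0,"rx":0,"ry":0,"rz":-0.039,"grip":0},{"tx":0,"ty":0,"tz":0,"rx":0,"ry":0,"rz":-0.039,"grip":0},{"tx":0,"ty":0,"tz":0,"rx":0,"ry":0,"rz":-0.039,"grip":0},{"tx":0,"ty":0,"tz":0,"rx":0,"ry":0,"rz":-0.039,"grip":0},{"tx":0,"ty":0,"tz":0,"rx":0,"ry":0,"rz":-0.039,"grip":0},{"tx":0,"ty":0,"tz":0,"rx":0,"ry":0,"rz":-0.039,"grip":0},{"tx":0,"ty":0,"tz":0,"rx":0,"ry":0,"rz":-0.039,"grip":0},{"tx":0,"ty":0,"tz":0,"rx":0,"ry":0,"rz":-0.039,"grip":0},{"tx":0,"ty":0,"tz":0,"rx":0,"ry":0,"rz":-0.039,"grip":0},{"tx":0,"ty":0,"tz":0,"rx":0,"ry":0,"rz":-0.039,"grip":0},{"tx":0,"ty":0,"tz":0,"rx":0,"ry":0,"rz":-0.039,"grip":0}]'
cat >>h.py <<'E'
def toolf(yw,lean): return tool(yw,lean)*R.from_euler('z',np.pi)
E
python3 - <<'E'
from h import *
Q=toolf(yaw,np.radians(40));z=Q.apply([0,0,1]);g=tab+z*.014
delta(g-z*.10,Q)
E
```

```text
time: 4.03
eef_pos: [0.4394, 0.3061, 0.3301]
eef_rot: [-0.503, 0.816, -0.186, 0.217]
ft_force: [0.8, -0.2, -0.8]
opening: 0.0854
grip_force: 0.0
time: 5.03
eef_pos: [0.4394, 0.306, 0.3301]
eef_rot: [0.92, -0.268, 0.284, -0.037]
ft_force: [0.2, 0.3, 0.2]
opening: 0.0853
grip_force: 0.0
t 5.03 tool shift/100mm [ 0.0465 -0.2338  0.7423] rot/180 [ 0.0016  0.0383 -0.1223] world d [ 0.0545  0.0113 -0.0546] F [0.1724 0.293  0.2266] open 0.08529875938942641 0.0 j [ 1.2541 -0.0253 -0.3302  0.6115 -1.229  -0.4495]
```

```bash
python3 -m creep '[{"tx":0,"ty":0,"tz":0,"rx":0,"ry":0.012,"rz":-0.036,"grip":0},{"tx":0,"ty":0,"tz":0,"rx":0,"ry":0.012,"rz":-0.036,"grip":0},{"tx":0,"ty":0,"tz":0,"rx":0,"ry":0.012,"rz":-0.036,"grip":0},{"tx":0,"ty":0,"tz":0.2,"rx":0,"ry":0,"rz":-0.013,"grip":0},{"tx":0,"ty":0,"tz":0.2,"rx":0,"ry":0,"rz":0,"grip":0},{"tx":0,"ty":0,"tz":0.2,"rx":0,"ry":0,"rz":0,"grip":0},{"tx":0,"ty":0,"tz":0,"rx":0,"ry":0,"rz":0,"grip":0}]'
python3 - <<'E'
from h import *
Q=toolf(yaw,np.radians(40));z=Q.apply([0,0,1]);g=tab+z*.014
delta(g-z*.10,Q);delta(g,Q)
E
```

```text
time: 5.62
eef_pos: [0.4775, 0.2964, 0.2804]
eef_rot: [0.937, -0.094, 0.335, 0.036]
ft_force: [0.8, -1.3, -0.7]
opening: 0.0854
grip_force: 0.0
t 5.62 tool shift/100mm [ 0.061  -0.2379  0.113 ] rot/180 [ 0.0039  0.0033 -0.0027] world d [ 0.0164  0.0209 -0.0049] F [ 0.7892 -1.2579 -0.7497] open 0.08536738237659953 0.0 j [ 1.1928  0.0217 -0.5117  0.7978 -1.0635 -0.236 ]
t 5.62 tool shift/100mm [ 0.0712 -0.2501  1.1129] rot/180 [ 0.0039  0.0033 -0.0027] world d [ 0.0796  0.0089 -0.0816] F [ 0.7892 -1.2579 -0.7497] open 0.08536738237659953 0.0 j [ 1.1928  0.0217 -0.5117  0.7978 -1.0635 -0.236 ]
```

```bash
python3 -m creep '[{"tx":0.035,"ty":-0.12,"tz":0.1,"rx":0.004,"ry":0.003,"rz":-0.003,"grip":0},{"tx":0.035,"ty":-0.12,"tz":0.1,"rx":0,"ry":0,"rz":0,"grip":0},{"tx":0,"ty":0,"tz":0.15,"rx":0,"ry":0,"rz":0,"grip":0},{"tx":0,"ty":0,"tz":0.15,"rx":0,"ry":0,"rz":0,"grip":0},{"tx":0,"ty":0,"tz":0.15,"rx":0,"ry":0,"rz":0,"grip":0},{"tx":0,"ty":0,"tz":0.15,"rx":0,"ry":0,"rz":0,"grip":0},{"tx":0,"ty":0,"tz":0.15,"rx":0,"ry":0,"rz":0,"grip":0},{"tx":0,"ty":0,"tz":0.16,"rx":0,"ry":0,"rz":0,"grip":0},{"tx":0,"ty":0,"tz":0,"rx":0,"ry":0,"rz":0,"grip":0},{"tx":0,"ty":0,"tz":0,"rx":0,"ry":0,"rz":0,"grip":0}]'
python3 - <<'E'
from h import *
Q=toolf(yaw,np.radians(40));z=Q.apply([0,0,1]);g=tab+z*.014
delta(g,Q)
a,b=vision.read_camera("side"),vision.read_camera("top")
a=cv2.resize(a[220:340,170:290],(400,400));b=cv2.resize(b[160:260,180:280],(400,400))
cv2.imwrite("pics/p3.png",np.hstack([a,b])[:,:,::-1])
E
```

```text
time: 6.45
eef_pos: [0.5579, 0.3076, 0.2042]
eef_rot: [0.935, -0.088, 0.342, 0.03]
ft_force: [0.0, -0.1, 1.2]
opening: 0.0858
grip_force: 0.0
t 6.45 tool shift/100mm [-0.0371  0.0247  0.0378] rot/180 [-0.0015 -0.001  -0.0003] world d [-0.0008 -0.0023 -0.0053] F [ 0.0028 -0.1244  1.1975] open 0.08577531567480157 0.0 j [ 0.9934  0.1761 -0.5782  0.9954 -0.7886 -0.3318]
```

View pics/p3.png

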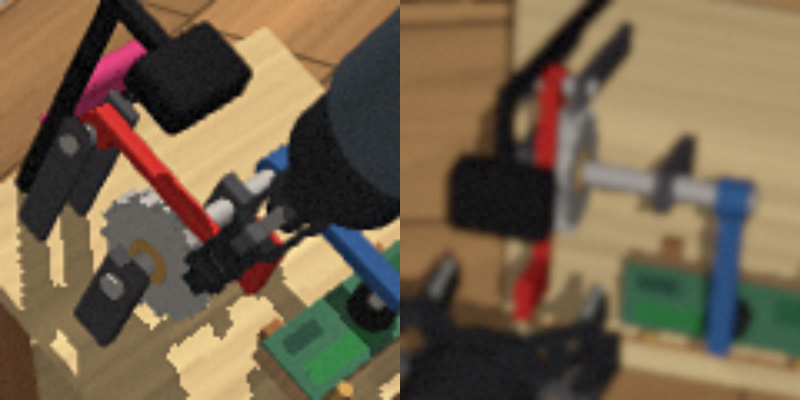

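```bash
python3 -m creep '[{"tx":-0.03,"ty":0.02,"tz":0.03,"rx":0,"ry":0,"rz":0,"grip":0.5},{"tx":0,"ty":0,"tz":0,"rx":0,"ry":0,"rz":0,"grip":1},{"tx":0,"ty":0,"tz":0,"rx":0,"ry":0,"rz":0,"grip":1},{"tx":0,"ty":0,"tz":0,"rx":0,"ry":0,"rz":0,"grip":1},{"tx":0,"ty":0,"tz":0,"rx":0,"ry":0,"rz":0,"grip":1},{"tx":0,"ty":0,"tz":0,"rx":0,"ry":0,"rz":0,"grip":1},{"tx":0,"ty":0,"tz":0,"rx":0,"ry":0,"rz":0,"grip":1},{"tx":0,"ty":0,"tz":0,"rx":0,"ry":0,"rz":0,"grip":1},{"tx":0,"ty":0,"tz":0,"rx":0,"ry":0,"rz":0,"grip":1}]' 60
python3 - <<'E'
from h import *
s=arm.read_state();c=R.from_quat(s["eef_rot"]);p=s["eef_pos"]
print(s["ft_force"],s["grip_force"],s["opening"])
# arc: rotate TCP about pivot (v axis) by th
piv=tab+B@[.125,0,-.04]; v=B[:,1]
for th in (.07,.14,.21,.27):
    r=R.from_rotvec(v*th); q=piv+r.apply(p-piv); print(th,c.inv().apply(q-p)/.1, c.inv().apply(v*th)/np.pi)
E
```

```text
time: 7.3
eef_pos: [0.5568, 0.3073, 0.2003]
eef_rot: [0.935, -0.087, 0.343, 0.028]
ft_force: [-1.3, 5.1, 1.4]
opening: 0.0112
grip_force: 59.7
[-1.2983  5.146   1.3716] 59.70436692237854 0.011191119264016468
0.07 [ 0.0371 -0.0007 -0.0796] [-0.     -0.0223  0.0002]
0.14 [ 0.0797 -0.0013 -0.1564] [-0.     -0.0446  0.0004]
0.21 [ 0.1275 -0.0019 -0.2301] [-0.     -0.0668  0.0006]
0.27 [ 0.1726 -0.0025 -0.2904] [-0.     -0.0859  0.0007]
```

```bash
python3 -m creep '[{"tx":0.018,"ty":0,"tz":-0.04,"rx":0,"ry":-0.011,"rz":0,"grip":1},{"tx":0.018,"ty":0,"tz":-0.04,"rx":0,"ry":-0.011,"rz":0,"grip":1},{"tx":0.018,"ty":0,"tz":-0.04,"rx":0,"ry":-0.011,"rz":0,"grip":1},{"tx":0.018,"ty":0,"tz":-0.04,"rx":0,"ry":-0.011,"rz":0,"grip":1},{"tx":0.018,"ty":0,"tz":-0.04,"rx":0,"ry":-0.011,"rz":0,"grip":1},{"tx":0.018,"ty":0,"tz":-0.04,"rx":0,"ry":-0.011,"rz":0,"grip":1},{"tx":0.018,"ty":0,"tz":-0.04,"rx":0,"ry":-0.011,"rz":0,"grip":1},{"tx":0.009,"ty":0,"tz":-0.02,"rx":0,"ry":-0.006,"rz":0,"grip":1},{"tx":0,"ty":0,"tz":0,"rx":0,"ry":0,"rz":0,"grip":1},{"tx":0,"ty":0,"tz":0,"rx":0,"ry":0,"rz":0,"grip":1},{"tx":0,"ty":0,"tz":0,"rx":0,"ry":0,"rz":0,"grip":1},{"tx":0,"ty":0,"tz":0,"rx":0,"ry":0,"rz":0,"grip":1}]'
python3 -m creep '[{"tx":0,"ty":0,"tz":0,"rx":0,"ry":0,"rz":0,"grip":1},{"tx":0,"ty":0,"tz":0,"rx":0,"ry":0,"rz":0,"grip":1},{"tx":0,"ty":0,"tz":0,"rx":0,"ry":0,"rz":0,"grip":1},{"tx":0,"ty":0,"tz":0,"rx":0,"ry":0,"rz":0,"grip":1},{"tx":0,"ty":0,"tz":0,"rx":0,"ry":0,"rz":0,"grip":1},{"tx":0,"ty":0,"tz":0,"rx":0,"ry":0,"rz":0,"grip":1},{"tx":0,"ty":0,"tz":0,"rx":0,"ry":0,"rz":0,"grip":1},{"tx":0,"ty":0,"tz":0,"rx":0,"ry":0,"rz":0,"grip":1},{"tx":0,"ty":0,"tz":0,"rx":0,"ry":0,"rz":0,"grip":1},{"tx":0,"ty":0,"tz":0,"rx":0,"ry":0,"rz":0,"grip":1},{"tx":0,"ty":0,"tz":0,"rx":0,"ry":0,"rz":0,"grip":1},{"tx":0,"ty":0,"tz":0,"rx":0,"ry":0,"rz":0,"grip":1}]'
python3 -m creep '[{"tx":0,"ty":0,"tz":0,"rx":0,"ry":0,"rz":0,"grip":1},{"tx":0,"ty":0,"tz":0,"rx":0,"ry":0,"rz":0,"grip":1},{"tx":0,"ty":0,"tz":0,"rx":0,"ry":0,"rz":0,"grip":1},{"tx":0,"ty":0,"tz":0,"rx":0,"ry":0,"rz":0,"grip":1},{"tx":0,"ty":0,"tz":0,"rx":0,"ry":0,"rz":0,"grip":1},{"tx":0,"ty":0,"tz":0,"rx":0,"ry":0,"rz":0,"grip":1},{"tx":0,"ty":0,"tz":0,"rx":0,"ry":0,"rz":0,"grip":1},{"tx":0,"ty":0,"tz":0,"rx":0,"ry":0,"rz":0,"grip":1},{"tx":0,"ty":0,"tz":0,"rx":0,"ry":0,"rz":0,"grip":1},{"tx":0,"ty":0,"tz":0,"rx":0,"ry":0,"rz":0,"grip":1},{"tx":0,"ty":0,"tz":0,"rx":0,"ry":0,"rz":0,"grip":1},{"tx":0,"ty":0,"tz":0,"rx":0,"ry":0,"rz":0,"grip":1}]'
python3 - <<'E'
from h import *
a,b=vision.read_camera("side"),vision.read_camera("top")
a=cv2.resize(a[200:350,150:300],(400,400));b=cv2.resize(b[150:270,180:300],(400,400))
cv2.imwrite("pics/p4.png",np.hstack([a,b])[:,:,::-1])
E
```

```text
time: 8.3
eef_pos: [0.5505, 0.3084, 0.2312]
eef_rot: [0.972, -0.09, 0.217, 0.017]
ft_force: [-4.2, 6.9, -1.8]
opening: 0.0112
grip_force: 60.4
time: 9.3
eef_pos: [0.5505, 0.3084, 0.2312]
eef_rot: [0.972, -0.09, 0.217, 0.017]
ft_force: [-3.4, 7.4, -1.5]
opening: 0.0112
grip_force: 60.4
time: 10.3
eef_pos: [0.5505, 0.3084, 0.2312]
eef_rot: [0.972, -0.09, 0.217, 0.017]
ft_force: [-4.2, 7.3, -2.8]
opening: 0.0114
grip_force: 60.4
```

View pics/p4.png

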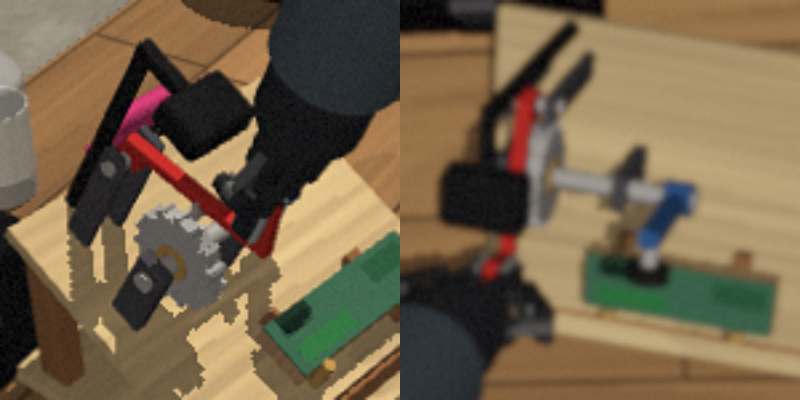

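```bash
python3 - <<'E'
from h import *
for th in (1.26,1.68,1.7):
    X=[seat+B@[.1-r*np.cos(th),0,.062+r*np.sin(th)] for r in (0,.06,.115)]
    print(th,((proj("top",X)-[180,150])*3.333+[400,0]).round(), ((proj("side",X)-[150,200])*2.667).round())
E
```

```text
1.26 [[680. 194.]
 [663. 245.]
 [646. 295.]] [[278. 187.]
 [320. 166.]
 [360. 145.]]
1.68 [[680. 194.]
 [665. 216.]
 [649. 239.]] [[278. 187.]
 [299. 141.]
 [320.  96.]]
1.7 [[680. 194.]
 [665. 215.]
 [650. 236.]] [[278. 187.]
 [298. 140.]
 [318.  94.]]
```

```bash
python3 -m creep '[{"tx":-0.03,"ty":0,"tz":0.07,"rx":0,"ry":0.02,"rz":0,"grip":1},{"tx":-0.03,"ty":0,"tz":0.07,"rx":0,"ry":0.02,"rz":0,"grip":1},{"tx":-0.03,"ty":0,"tz":0.07,"rx":0,"ry":0.02,"rz":0,"grip":1},{"tx":-0.03,"ty":0,"tz":0.06,"rx":0,"ry":0.018,"rz":0,"grip":1},{"tx":0,"ty":0,"tz":0,"rx":0,"ry":0,"rz":0,"grip":0.6},{"tx":0,"ty":0,"tz":0,"rx":0,"ry":0,"rz":0,"grip":0},{"tx":0,"ty":0,"tz":0,"rx":0,"ry":0,"rz":0,"grip":0},{"tx":0,"ty":0,"tz":0,"rx":0,"ry":0,"rz":0,"grip":0},{"tx":0,"ty":0,"tz":0,"rx":0,"ry":0,"rz":0,"grip":0}]'
python3 -m creep '[{"tx":0,"ty":0,"tz":-0.15,"rx":0,"ry":0,"rz":0,"grip":0},{"tx":0,"ty":0,"tz":-0.25,"rx":0,"ry":0,"rz":0,"grip":0},{"tx":0,"ty":0,"tz":-0.3,"rx":0,"ry":0,"rz":0,"grip":0},{"tx":0,"ty":0,"tz":-0.3,"rx":0,"ry":0,"rz":0,"grip":0},{"tx":0,"ty":0,"tz":-0.3,"rx":0,"ry":0,"rz":0,"grip":0},{"tx":0,"ty":0,"tz":-0.1,"rx":0,"ry":0,"rz":0,"grip":0},{"tx":0,"ty":0,"tz":0,"rx":0,"ry":0,"rz":0,"grip":0}]'
python3 - <<'E'
from h import *
a,b=vision.read_camera("side"),vision.read_camera("top")
cv2.imwrite("pics/s5.png",a[:,:,::-1]);cv2.imwrite("pics/t5.png",b[:,:,::-1])
a=cv2.resize(a[200:350,150:300+50],(533,400));b=cv2.resize(b[150:270,220:300],(267,400))
cv2.imwrite("pics/p5.png",np.hstack([a,b])[:,:,::-1])
print(arm.read_state()["joint_positions"])
E
```

```text
time: 11.15
eef_pos: [0.555, 0.307, 0.2038]
eef_rot: [0.938, -0.088, 0.335, 0.028]
ft_force: [0.2, -0.1, -0.5]
opening: 0.071
grip_force: 0.0
time: 11.73
eef_pos: [0.4668, 0.3242, 0.3147]
eef_rot: [0.938, -0.087, 0.336, 0.025]
ft_force: [-0.1, 0.6, -0.6]
opening: 0.0852
grip_force: 0.0
[ 1.2425  0.0264 -0.4207  0.761  -1.1359 -0.1954]
```

View pics/p5.png

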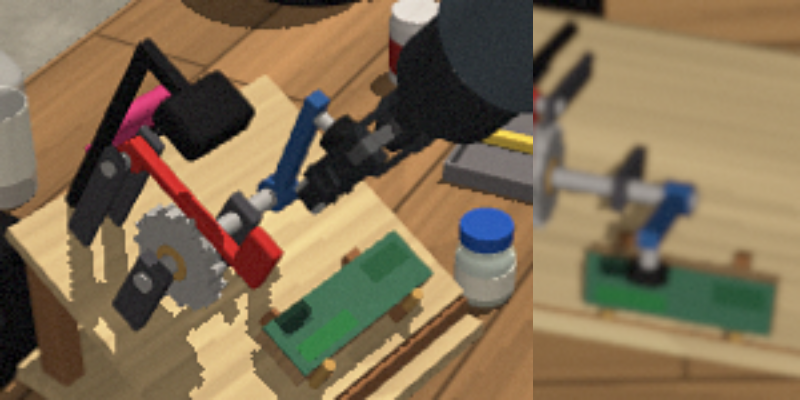

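```bash
cat >>h.py <<'E'
def grasp(lean=np.radians(30),yw=yaw): # y=-u
    return toolf(yw,lean)*R.from_euler('z',np.pi/2)
E
python3 - <<'E'
from h import *
for n,bb in (("side",(240,270,320,345)),("top",(225,215,300,255))):
    im=cv2.imread(f"pics/{n[0]}5.png");h=cv2.cvtColor(im,cv2.COLOR_BGR2HSV);m=cv2.inRange(h,(60,90,40),(95,255,255))
    z=np.zeros_like(m);x0,y0,x1,y1=bb;z[y0:y1,x0:x1]=m[y0:y1,x0:x1]
    z=cv2.morphologyEx(z,cv2.MORPH_CLOSE,np.ones((9,9)))
    c=max(cv2.findContours(z,0,2)[0],key=cv2.contourArea);hull=cv2.convexHull(c)
    q=cv2.approxPolyN(hull,4)[0] if hasattr(cv2,'approxPolyN') else cv2.boxPoints(cv2.minAreaRect(c))
    print(n,cv2.contourArea(c),q.tolist(),q.mean(0))
    globals()[n]=q
cs=[(263,320),(305,375),(432,272),(390,232)];cs=[(149.6+x/2.667,199.6+y/2.667) for x,y in cs]
ct=[(586,255),(586,303),(768,330),(776,278)];ct=[(219.6+(x-533)/3.333,149.6+y/3.333) for x,y in ct]
P=np.array([tri(a,b)[0] for a,b in zip(cs,ct)]);c=P.mean(0);print(cs,ct);print(P,c);d=P[0]+P[1]-P[2]-P[3];print(np.arctan2(-d[0],d[1]))
print("uvn",(P-seat)@B,(c-seat)@B)
X=[seat+B@[a,b,.032] for a,b in((.025,.08),(-.025,.08),(-.025,-.08),(.025,-.08))];print(proj("side",X),proj("top",X))
g=c+B[:,2]*(.009-.032)
delta(g+B[:,2]*.12,grasp());delta(g+B[:,2]*.12,toolf(yaw,np.radians(30)))
E
```

```text
side 1292.5 [[311, 302], [264, 340], [248, 323], [297, 286]] [280.   312.75]
top 585.5 [[291, 236], [289, 249], [237, 240], [237, 226]] [263.5  237.75]
[(248.21267341582302, 319.5850018747657), (263.960704911886, 340.207424071991), (311.57975253093366, 301.58725159355083), (295.8317210348706, 286.5891263592051)] [(235.5015901590159, 226.1076507650765), (235.5015901590159, 240.5090909090909), (290.1070507050705, 248.609900990099), (292.5072907290729, 233.0083408340834)]
[[0.5699 0.2688 0.1087]
 [0.5312 0.2754 0.0742]
 [0.5026 0.1207 0.0762]
 [0.5457 0.1123 0.0967]] [0.5373 0.1943 0.089 ]
-0.1679987747689724
uvn [[ 0.0249  0.0785  0.0396]
 [-0.0264  0.0777  0.0293]
 [-0.0247 -0.0795  0.0307]
 [ 0.0236 -0.0798  0.0265]] [-0.0007 -0.0008  0.0315]
[[247.4415 321.7301]
 [263.5947 339.7745]
 [311.2683 301.2355]
 [296.1109 284.8331]] [[235.3351 224.1509]
 [234.3653 240.1146]
 [290.4506 249.5391]
 [292.4616 233.6751]]
t 11.83 tool shift/100mm [-0.53    1.1387  1.341 ] rot/180 [-0.0422 -0.0385  0.4989] world d [ 0.0225 -0.1191 -0.1381] F [ 0.2445 -0.6116  0.037 ] open 0.08542221160298842 0.0 j [ 1.2425  0.0264 -0.4207  0.761  -1.1359 -0.1954]
t 11.83 tool shift/100mm [-0.53    1.1387  1.341 ] rot/180 [-0.0024 -0.0514  0.0001] world d [ 0.0225 -0.1191 -0.1381] F [ 0.2445 -0.6116  0.037 ] open 0.08542221160298842 0.0 j [ 1.2425  0.0264 -0.4207  0.761  -1.1359 -0.1954]
```

```bash
python3 -m creep '[{"tx":-0.1,"ty":0.38,"tz":0,"rx":0,"ry":-0.025,"rz":0,"grip":0},{"tx":-0.1,"ty":0.38,"tz":0,"rx":0,"ry":-0.026,"rz":0,"grip":0},{"tx":-0.1,"ty":0.38,"tz":0,"rx":0,"ry":0,"rz":0,"grip":0},{"tx":0,"ty":0,"tz":0,"rx":0,"ry":0,"rz":0.0385,"grip":0},{"tx":0,"ty":0,"tz":0,"rx":0,"ry":0,"rz":0.0385,"grip":0},{"tx":0,"ty":0,"tz":0,"rx":0,"ry":0,"rz":0.0385,"grip":0},{"tx":0,"ty":0,"tz":0,"rx":0,"ry":0,"rz":0.0385,"grip":0},{"tx":0,"ty":0,"tz":0,"rx":0,"ry":0,"rz":0.0385,"grip":0},{"tx":0,"ty":0,"tz":0,"rx":0,"ry":0,"rz":0.0385,"grip":0},{"tx":0,"ty":0,"tz":0,"rx":0,"ry":0,"rz":0.0385,"grip":0},{"tx":0,"ty":0,"tz":0,"rx":0,"ry":0,"rz":0.0385,"grip":0},{"tx":0,"ty":0,"tz":0,"rx":0,"ry":0,"rz":0.0385,"grip":0}]'
python3 -m creep '[{"tx":0,"ty":0,"tz":0,"rx":0,"ry":0,"rz":0.0385,"grip":0},{"tx":0,"ty":0,"tz":0,"rx":0,"ry":0,"rz":0.0385,"grip":0},{"tx":0,"ty":0,"tz":0,"rx":0,"ry":0,"rz":0.0385,"grip":0},{"tx":0,"ty":0,"tz":0,"rx":0,"ry":0,"rz":0.0375,"grip":0},{"tx":0,"ty":0,"tz":0,"rx":0,"ry":0,"rz":0,"grip":0}]'
python3 - <<'E'
from h import *
c=np.array([.5373,.1943,.089]);g=c+B[:,2]*(.009-.032)
delta(g+B[:,2]*.12,grasp())
E
```

```text
time: 12.83
eef_pos: [0.4226, 0.2138, 0.2921]
eef_rot: [0.774, -0.577, 0.232, -0.115]
ft_force: [0.9, -0.4, 0.8]
opening: 0.0852
grip_force: 0.0
time: 13.25
eef_pos: [0.4226, 0.2139, 0.2922]
eef_rot: [-0.615, 0.744, -0.198, 0.167]
ft_force: [-0.3, -0.6, 0.4]
opening: 0.0853
grip_force: 0.0
t 13.25 tool shift/100mm [-0.0171  0.0098  1.3714] rot/180 [-0.0003  0.0012 -0.0006] world d [ 0.0671 -0.0105 -0.1192] F [-0.3143 -0.6407  0.3831] open 0.08534111813709087 0.0 j [ 1.1766 -0.1618 -0.5023  0.5602 -1.1711 -1.5729]
```

```bash
python3 -m creep '[{"tx":-0.017,"ty":0.01,"tz":0.2,"rx":0,"ry":0,"rz":0,"grip":0},{"tx":0,"ty":0,"tz":0.3,"rx":0,"ry":0,"rz":0,"grip":0},{"tx":0,"ty":0,"tz":0.3,"rx":0,"ry":0,"rz":0,"grip":0},{"tx":0,"ty":0,"tz":0.3,"rx":0,"ry":0,"rz":0,"grip":0},{"tx":0,"ty":0,"tz":0.3,"rx":0,"ry":0,"rz":0,"grip":0},{"tx":0,"ty":0,"tz":0.3,"rx":0,"ry":0,"rz":0,"grip":0},{"tx":0,"ty":0,"tz":0.2,"rx":0,"ry":0,"rz":0,"grip":0},{"tx":0,"ty":0,"tz":0.1,"rx":0,"ry":0,"rz":0,"grip":0},{"tx":0,"ty":0,"tz":0,"rx":0,"ry":0,"rz":0,"grip":0},{"tx":0,"ty":0,"tz":0,"rx":0,"ry":0,"rz":0,"grip":0}]'
python3 - <<'E'
from h import *
c=np.array([.5373,.1943,.089]);g=c+B[:,2]*(.009-.032)
delta(g,grasp())
E
```

```text
time: 14.08
eef_pos: [0.5207, 0.1978, 0.1191]
eef_rot: [-0.618, 0.742, -0.199, 0.166]
ft_force: [0.3, 0.8, -0.1]
opening: 0.0856
grip_force: 0.0
t 14.08 tool shift/100mm [0.0058 0.0037 0.5758] rot/180 [-0.0002  0.0012  0.0015] world d [ 0.0279 -0.0057 -0.05  ] F [ 0.3334  0.7639 -0.0904] open 0.08556905315197186 0.0 j [ 0.8303  0.1037 -0.7793  0.8893 -0.5778 -1.7473]
```

```bash
python3 -m creep '[{"tx":0,"ty":0,"tz":0.15,"rx":0,"ry":0,"rz":0,"grip":0},{"tx":0,"ty":0,"tz":0.15,"rx":0,"ry":0,"rz":0,"grip":0},{"tx":0,"ty":0,"tz":0.1,"rx":0,"ry":0,"rz":0,"grip":0},{"tx":0,"ty":0,"tz":0.1,"rx":0,"ry":0,"rz":0,"grip":0},{"tx":0,"ty":0,"tz":0.06,"rx":0,"ry":0,"rz":0,"grip":0},{"tx":0,"ty":0,"tz":0,"rx":0,"ry":0,"rz":0,"grip":0},{"tx":0,"ty":0,"tz":0,"rx":0,"ry":0,"rz":0,"grip":0}]'
python3 - <<'E'
from h import *
c=np.array([.5373,.1943,.089]);g=c+B[:,2]*(.009-.032)
delta(g,grasp())
E
```

```text
time: 14.67
eef_pos: [0.5487, 0.1943, 0.0726]
eef_rot: [-0.618, 0.742, -0.199, 0.168]
ft_force: [0.5, -0.5, 0.2]
opening: 0.0851
grip_force: 0.0
t 14.67 tool shift/100mm [0.0216 0.015  0.0318] rot/180 [-0.001   0.0022  0.001 ] world d [-0.0001 -0.0022 -0.0035] F [ 0.5378 -0.5411  0.1937] open 0.08507033550439931 0.0 j [ 0.6833  0.1985 -0.841   1.1851 -0.4228 -1.9455]
```

```bash
python3 -m creep '[{"tx":0.02,"ty":0.015,"tz":0.04,"rx":0,"ry":0,"rz":0,"grip":0},{"tx":0,"ty":0,"tz":0,"rx":0,"ry":0,"rz":0,"grip":0.3},{"tx":0,"ty":0,"tz":0,"rx":0,"ry":0,"rz":0,"grip":0.5},{"tx":0,"ty":0,"tz":0,"rx":0,"ry":0,"rz":0,"grip":1},{"tx":0,"ty":0,"tz":0,"rx":0,"ry":0,"rz":0,"grip":1},{"tx":0,"ty":0,"tz":0,"rx":0,"ry":0,"rz":0,"grip":1},{"tx":0,"ty":0,"tz":0,"rx":0,"ry":0,"rz":0,"grip":1},{"tx":0,"ty":0,"tz":0,"rx":0,"ry":0,"rz":0,"grip":1}]' 60
python3 - <<'E'
from h import *
c=np.array([.5373,.1943,.089]);g=c+B[:,2]*(.009-.032)
delta(g,grasp())
E
```

```text
time: 15.33
eef_pos: [0.5487, 0.1927, 0.0684]
eef_rot: [-0.617, 0.742, -0.198, 0.169]
ft_force: [-4.4, -1.2, 5.2]
opening: 0.049
grip_force: 61.4
t 15.33 tool shift/100mm [ 0.0057 -0.0032 -0.0055] rot/180 [-0.001   0.0025  0.0009] world d [-0.0001 -0.0006  0.0006] F [-4.4057 -1.2415  5.2189] open 0.0490096485765803 61.4151656627655 j [ 0.6663  0.2022 -0.8524  1.2258 -0.4087 -1.9741]
```

```bash
python3 -m creep '[{"tx":0,"ty":0,"tz":-0.08,"rx":0,"ry":0,"rz":0,"grip":1},{"tx":0,"ty":0,"tz":-0.15,"rx":0,"ry":0,"rz":0,"grip":1},{"tx":0,"ty":0,"tz":-0.25,"rx":0,"ry":0,"rz":0,"grip":1},{"tx":0,"ty":0,"tz":-0.3,"rx":0,"ry":0,"rz":0,"grip":1},{"tx":0,"ty":0,"tz":-0.3,"rx":0,"ry":0,"rz":0,"grip":1},{"tx":0,"ty":0,"tz":-0.3,"rx":0,"ry":0,"rz":0,"grip":1},{"tx":0,"ty":0,"tz":-0.2,"rx":0,"ry":0,"rz":0,"grip":1},{"tx":0,"ty":0,"tz":0,"rx":0,"ry":0,"rz":0,"grip":1},{"tx":0,"ty":0,"tz":0,"rx":0,"ry":0,"rz":0,"grip":1}]'
python3 - <<'E'
from h import *
delta(np.array([.5322,-.2276,.18]),grasp(0,.085)); delta(np.array([.5322,-.2276,.18]),grasp(0,yaw))
E
```

```text
time: 16.08
eef_pos: [0.4701, 0.207, 0.2049]
eef_rot: [-0.618, 0.742, -0.197, 0.169]
ft_force: [-0.8, 0.8, -2.4]
opening: 0.049
grip_force: 62.8
t 16.08 tool shift/100mm [ 4.1651 -1.0947  0.8884] rot/180 [-0.1666 -0.02   -0.0832] world d [ 0.0621 -0.4346 -0.0249] F [-0.8376  0.8456 -2.3935] open 0.048969339368564666 62.8403677046299 j [ 1.0166 -0.0544 -0.6579  0.6551 -0.868  -1.607 ]
t 16.08 tool shift/100mm [ 4.1651 -1.0947  0.8884] rot/180 [-0.1673  0.0028  0.0016] world d [ 0.0621 -0.4346 -0.0249] F [-0.8376  0.8456 -2.3935] open 0.048969339368564666 62.8403677046299 j [ 1.0166 -0.0544 -0.6579  0.6551 -0.868  -1.607 ]
```

```bash
python3 -m creep '[{"tx":0.15,"ty":0,"tz":0,"rx":-0.024,"ry":0,"rz":0,"grip":1},{"tx":0.3,"ty":0,"tz":0,"rx":-0.024,"ry":0,"rz":0,"grip":1},{"tx":0.35,"ty":0,"tz":0,"rx":-0.024,"ry":0,"rz":0,"grip":1},{"tx":0.35,"ty":0,"tz":0,"rx":-0.024,"ry":0,"rz":0,"grip":1},{"tx":0.35,"ty":0,"tz":0,"rx":-0.024,"ry":0,"rz":0,"grip":1},{"tx":0.35,"ty":0,"tz":0,"rx":-0.024,"ry":0,"rz":0,"grip":1},{"tx":0.35,"ty":0,"tz":0,"rx":-0.023,"ry":0,"rz":0,"grip":1},{"tx":0.35,"ty":0,"tz":0,"rx":0,"ry":0,"rz":0,"grip":1},{"tx":0.35,"ty":0,"tz":0,"rx":0,"ry":0,"rz":0,"grip":1},{"tx":0.35,"ty":0,"tz":0,"rx":0,"ry":0,"rz":0,"grip":1},{"tx":0.35,"ty":0,"tz":0,"rx":0,"ry":0,"rz":0,"grip":1},{"tx":0.25,"ty":0,"tz":0,"rx":0,"ry":0,"rz":0,"grip":1}]'
python3 -m creep '[{"tx":0.1,"ty":0,"tz":0,"rx":0,"ry":0,"rz":-0.022,"grip":1},{"tx":0,"ty":0,"tz":0,"rx":0,"ry":0,"rz":-0.022,"grip":1},{"tx":0,"ty":0,"tz":0,"rx":0,"ry":0,"rz":-0.022,"grip":1},{"tx":0,"ty":0,"tz":0,"rx":0,"ry":0,"rz":-0.02,"grip":1},{"tx":0,"ty":0,"tz":0,"rx":0,"ry":0,"rz":0,"grip":1},{"tx":0,"ty":0,"tz":0,"rx":0,"ry":0,"rz":0,"grip":1}]'
python3 - <<'E'
from h import *
delta(np.array([.5322,-.2276,.06]),grasp(0,.085))
E
```

```text
time: 17.08
eef_pos: [0.3991, -0.1752, 0.2007]
eef_rot: [-0.639, 0.769, 0.002, 0.001]
ft_force: [-0.2, -0.3, -1.5]
opening: 0.0487
grip_force: 62.8
time: 17.58
eef_pos: [0.3983, -0.1826, 0.2011]
eef_rot: [0.736, -0.676, -0.002, -0.002]
ft_force: [1.0, 0.7, -1.0]
opening: 0.0487
grip_force: 62.8
t 17.58 tool shift/100mm [ 0.5686 -1.2964  1.408 ] rot/180 [ 0.0001  0.0015 -0.    ] world d [ 0.1339 -0.045  -0.1411] F [ 0.9941  0.6624 -0.9679] open 0.04874613081055295 62.82829910516739 j [-0.0739  0.0467 -0.2168 -0.0049 -1.3083  0.1601]
```

Move over the tray, down to TCP z ≈ 0.06, and look.

```bash
python3 -m creep '[{"tx":0.1,"ty":-0.25,"tz":0,"rx":0,"ry":0,"rz":0,"grip":1},{"tx":0.12,"ty":-0.27,"tz":0.05,"rx":0,"ry":0,"rz":0,"grip":1},{"tx":0.12,"ty":-0.27,"tz":0.1,"rx":0,"ry":0,"rz":0,"grip":1},{"tx":0.12,"ty":-0.27,"tz":0.2,"rx":0,"ry":0,"rz":0,"grip":1},{"tx":0.11,"ty":-0.24,"tz":0.2,"rx":0,"ry":0,"rz":0,"grip":1},{"tx":0,"ty":0,"tz":0.25,"rx":0,"ry":0,"rz":0,"grip":1},{"tx":0,"ty":0,"tz":0.25,"rx":0,"ry":0,"rz":0,"grip":1},{"tx":0,"ty":0,"tz":0.2,"rx":0,"ry":0,"rz":0,"grip":1},{"tx":0,"ty":0,"tz":0.1,"rx":0,"ry":0,"rz":0,"grip":1},{"tx":0,"ty":0,"tz":0,"rx":0,"ry":0,"rz":0,"grip":1},{"tx":0,"ty":0,"tz":0,"rx":0,"ry":0,"rz":0,"grip":1}]'
python3 - <<'E'
from h import *
delta(np.array([.5322,-.2276,.0145]),grasp(0,.085))
a,b=vision.read_camera("side"),vision.read_camera("top")
a=cv2.resize(a[190:300,290:440],(545,400));b=cv2.resize(b[190:290,350:470],(480,400))
cv2.imwrite("pics/p6.png",cv2.resize(np.hstack([a,b]),(800,312))[:,:,::-1])
E
```

```text
time: 18.5
eef_pos: [0.5337, -0.2276, 0.0676]
eef_rot: [0.737, -0.676, -0.001, -0.002]
ft_force: [1.4, 0.3, -0.8]
opening: 0.0493
grip_force: 62.9
t 18.5 tool shift/100mm [0.001  0.0161 0.5311] rot/180 [-0.0005  0.0011  0.0007] world d [-0.0015 -0.     -0.0531] F [ 1.3579  0.267  -0.7788] open 0.049264395328411925 62.91046231985092 j [-0.1361  0.4138 -0.0933 -0.0044 -1.0629  0.2254]
```

View pics/p6.png

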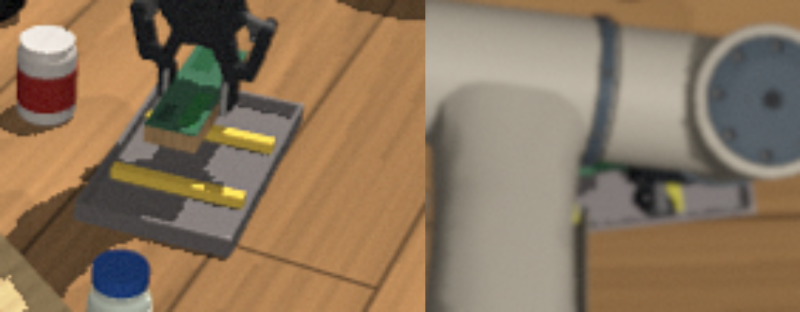

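```bash
python3 -m creep '[{"tx":0,"ty":0.015,"tz":0.1,"rx":0,"ry":0,"rz":0,"grip":1},{"tx":0,"ty":0,"tz":0.15,"rx":0,"ry":0,"rz":0,"grip":1},{"tx":0,"ty":0,"tz":0.1,"rx":0,"ry":0,"rz":0,"grip":1},{"tx":0,"ty":0,"tz":0.06,"rx":0,"ry":0,"rz":0,"grip":1},{"tx":0,"ty":0,"tz":0.03,"rx":0,"ry":0,"rz":0,"grip":1},{"tx":0,"ty":0,"tz":0.02,"rx":0,"ry":0,"rz":0,"grip":1},{"tx":0,"ty":0,"tz":0,"rx":0,"ry":0,"rz":0,"grip":1},{"tx":0,"ty":0,"tz":0,"rx":0,"ry":0,"rz":0,"grip":1}]'
```

```text
time: 19.27
eef_pos: [0.5327, -0.2274, 0.0219]
eef_rot: [0.737, -0.675, -0.0, -0.002]
ft_force: [0.1, 0.4, -1.4]
opening: 0.0488
grip_force: 63.0
```

```bash
python3 -m creep '[{"tx":0,"ty":0,"tz":0.02,"rx":0,"ry":0,"rz":0,"grip":1},{"tx":0,"ty":0,"tz":0.02,"rx":0,"ry":0,"rz":0,"grip":1},{"tx":0,"ty":0,"tz":0,"rx":0,"ry":0,"rz":0,"grip":1},{"tx":0,"ty":0,"tz":0,"rx":0,"ry":0,"rz":0,"grip":1},{"tx":0,"ty":0,"tz":0,"rx":0,"ry":0,"rz":0,"grip":1}]'
python3 -m creep '[{"tx":0,"ty":0,"tz":0.02,"rx":0,"ry":0,"rz":0,"grip":1},{"tx":0,"ty":0,"tz":0,"rx":0,"ry":0,"rz":0,"grip":1},{"tx":0,"ty":0,"tz":0,"rx":0,"ry":0,"rz":0,"grip":1}]'
```

```text
time: 19.68
eef_pos: [0.5323, -0.2273, 0.0175]
eef_rot: [0.737, -0.675, -0.001, -0.002]
ft_force: [-0.4, -0.2, -0.8]
opening: 0.049
grip_force: 63.0
time: 19.93
eef_pos: [0.5322, -0.2272, 0.0153]
eef_rot: [0.737, -0.675, -0.001, -0.002]
ft_force: [-0.2, -0.5, -1.9]
opening: 0.049
grip_force: 63.0
```

```bash
python3 -m creep '[{"tx":0,"ty":0,"tz":0.02,"rx":0,"ry":0,"rz":0,"grip":1},{"tx":0,"ty":0,"tz":0,"rx":0,"ry":0,"rz":0,"grip":1},{"tx":0,"ty":0,"tz":0,"rx":0,"ry":0,"rz":0,"grip":1}]'
python3 -m creep '[{"tx":0,"ty":0,"tz":0.015,"rx":0,"ry":0,"rz":0,"grip":1},{"tx":0,"ty":0,"tz":0,"rx":0,"ry":0,"rz":0,"grip":1},{"tx":0,"ty":0,"tz":0,"rx":0,"ry":0,"rz":0,"grip":1}]'
```

```text
time: 20.18
eef_pos: [0.5321, -0.2272, 0.0133]
eef_rot: [0.737, -0.675, -0.001, -0.002]
ft_force: [-0.0, 0.6, -1.6]
opening: 0.0493
grip_force: 63.0
time: 20.43
eef_pos: [0.5325, -0.2273, 0.0126]
eef_rot: [0.737, -0.675, -0.0, -0.002]
ft_force: [-1.2, 1.0, 4.6]
opening: 0.0487
grip_force: 63.6
```

```bash
python3 -m creep '[{"tx":0,"ty":0,"tz":0,"rx":0,"ry":0,"rz":0,"grip":0.35},{"tx":0,"ty":0,"tz":0,"rx":0,"ry":0,"rz":0,"grip":0.2},{"tx":0,"ty":0,"tz":0,"rx":0,"ry":0,"rz":0,"grip":0.1},{"tx":0,"ty":0,"tz":0,"rx":0,"ry":0,"rz":0,"grip":0.1},{"tx":0,"ty":0,"tz":0,"rx":0,"ry":0,"rz":0,"grip":0.1},{"tx":0,"ty":0,"tz":-0.1,"rx":0,"ry":0,"rz":0,"grip":0.1},{"tx":0,"ty":0,"tz":-0.2,"rx":0,"ry":0,"rz":0,"grip":0.1},{"tx":0,"ty":0,"tz":-0.3,"rx":0,"ry":0,"rz":0,"grip":0.1},{"tx":0,"ty":0,"tz":-0.4,"rx":0,"ry":0,"rz":0,"grip":0},{"tx":0,"ty":0,"tz":-0.4,"rx":0,"ry":0,"rz":0,"grip":0},{"tx":0,"ty":0,"tz":-0.4,"rx":0,"ry":0,"rz":0,"grip":0},{"tx":0,"ty":0,"tz":-0.3,"rx":0,"ry":0,"rz":0,"grip":0}]'
python3 -m creep '[{"tx":0,"ty":0.4,"tz":0,"rx":0,"ry":0,"rz":0,"grip":0},{"tx":0,"ty":0.4,"tz":0,"rx":0,"ry":0,"rz":0,"grip":0},{"tx":0,"ty":0,"tz":0,"rx":0,"ry":0,"rz":0,"grip":0},{"tx":0,"ty":0,"tz":0,"rx":0,"ry":0,"rz":0,"grip":0}]'
python3 - <<'E'
from h import *
a=vision.read_camera("side")
cv2.imwrite("pics/p7.png",cv2.resize(a[190:340,150:450],(800,400))[:,:,::-1])
E
```

```text
time: 21.43
eef_pos: [0.5323, -0.2286, 0.227]
eef_rot: [0.737, -0.675, 0.002, -0.003]
ft_force: [1.7, -0.4, -0.3]
opening: 0.0852
grip_force: 0.0
time: 21.77
eef_pos: [0.4505, -0.2353, 0.2232]
eef_rot: [0.737, -0.676, 0.0, -0.003]
ft_force: [0.4, 0.0, -0.1]
opening: 0.0856
grip_force: 0.0
```

View pics/p7.png

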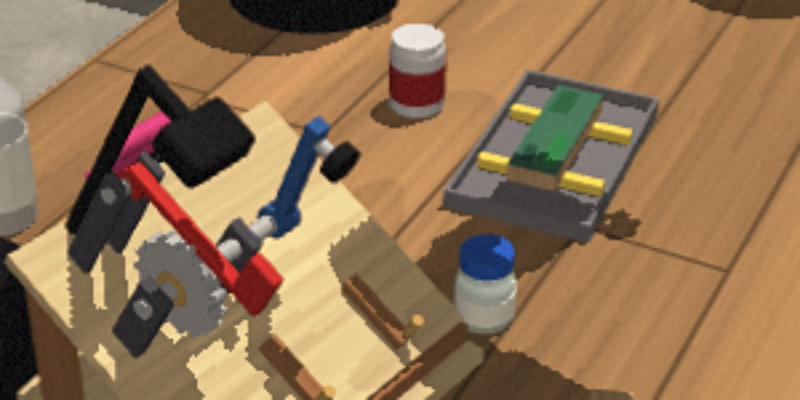

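The picture shows the board at about (555,135), flat and green side up on both yellow ribs. The clamp arm is open, the pawl is down, and the jar and tin are where they were.

```bash
python3 -c "
from bench import arm
print(arm.finish_job())"
```

```text
the job is handed in; nothing more can be done
None
```

I handed the job in at about 22 s on the robot's clock. The last picture showed the clamp arm open, the pawl down, the board lying green face up on both ribs of the tray, and the jar and tin undisturbed. The hand-in gave no verdict.

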